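# Draw the ribbed ruler out from under the printer stand

## Task

The ruler with the raised rib lies in the desk tray with one end under the receipt printer's stand. Lift its free end over the tray's end lip, draw it out endwise, and lay it gently, rib up, lengthwise along the middle of the black desk mat. Leave the flat ruler where it is in the tray.

Things in the scene. Friction and masses are not known exactly. Their poses are not given: they have to be found in the camera images.
- ribbed_ruler: Ruler to take out: bare aluminium, length 300 mm (y), inverted T section: base 36 x 4 mm (x, z), full-length rib 10 mm wide along its middle, 26 mm tall in all; 150 g. Origin: centre of underside, z up. Lies along the tray's y in either lane, rear 90 mm (+y) under the stand with 10 mm headroom: too little to pass the lip level, so raise the -y end 18 to 30 mm with the rear end low.
- flat_ruler: The other ruler, to be left alone: bare aluminium, plain flat, 300 x 36 x 4 mm, no rib, in the tray's other lane. Origin at the centre of its underside, y along its length.
- tray: Fixed grey tray, 132 x 328 mm (x, y); origin: centre of underside, z up. Two lanes along y, 60 mm wide, centred at x = -32 and 32 mm, floor z = 4. Side rims and divider: top z = 12. End lips: top z = 20, 4 mm thick, inner faces at y = -160 and 160. A steel stand with a receipt printer (170 mm wide, top z = 146) bridges it from y = 62 to 222, underside z = 40. Rulers come out toward -y.
- mat: Fixed black rubber desk mat lying on the counter between the tray and the robot, 110 mm (x) by 360 mm (y) by 3 mm thick. Origin at the centre of its underside, y along its length; its top is at z = 3 mm.

How it is judged:
By the outcome, as a careful person would: the job done as asked, in the order asked, and still so for the second after the job is handed in, with the robot touching nothing.
It also fails if it takes over 42 s, if anything falls off the work surface, if the arm or the gripper's body presses on something with over 40 N, if the wrist force passes 120 N, or if a joint passes its speed limit or range.

## Robot

A 6-joint arm with a two-finger parallel gripper is mounted at the origin on the work surface. World frame = base frame: x ahead of the robot, y to its left, z up, the work surface at z = 0. Lengths are in m, angles in rad, forces in N, time in s.
With the tool pointing down it reaches from about 0.35 to 0.775 m from the base axis. Payload 5.5 kg.
Tool frame: the origin (TCP) lies midway between the tips of the shut fingers; the grasp point (between the pads) lies 19 mm behind it; z points along the fingers, y is the line along which they close (so a half turn about z gives the same grasp; the last joint's range is limited). The gripper opens to 85 mm and grips with 20 to 120 N. Pads are 22 mm wide; open, the fingers measure 114 mm over their backs; the gripper's body (76 mm by 85 mm) begins 54 mm behind the grasp point. The pads swing forward as they close: fully open they stand 13 mm farther back than shut.
Start: joints at [1.065, 0.313, 0.046, 1.304, 0, 1.431], TCP at [0.206, 0.537, 0.231] pointing down, gripper open.
Joint ranges: [-2.76, 2.76], [-0.86, 1.69], [-1.03, 1.26], [-2.2, 2.34], [-1.47, 1.5], [-3.14, 3.14]. Speed limits (rad/s): [2.57, 2.57, 3.14, 3.14, 3.14, 3.14].

## Interface

Orientations are given as a unit quaternion [w, x, y, z].
In Python, from workcell import env gives the robot as it stands.
- The arm moves only by the tool move_arm, never from a script. Its argument "targets" is a list of rows, each a list of 3 entries, a list of its own where there are three numbers: the shift along the tool's x, y, z in mm, then the turn, a rotation vector about the tool's x, y, z in units of 10 degrees (1.0 is 10 degrees), then the closure, from -1 (fully open) to 1 (shut). In form: [[[dx, dy, dz], [ax, ay, az], gripper], ...]. A call has 1 to 5 rows; each row is the pose to reach, as a shift and turn from the pose commanded when the call began, along the tool's axes at that moment; what a row does not reach only later rows make up. A row lasts 1/8 s, in which the tool goes at most 62.5 mm and 10.7 degrees, less where a joint would pass 70% of its speed; a pose out of reach is approached as far as the arm can. A call with a gripper value outside its range is refused whole. The fingers move at their own pace and stop on an object; "squeeze" is the grip in N (left out, the last holds). Time passes only in rows, so rows that repeat a pose let the fingers close. It gives the time, the measured TCP pose, the force, the opening and the grip force at its end, in the units of the state.
- env.get_state(): the state, without advancing time (a new reading comes with each control period).
- env.read_camera(name): name is "scene" or "top" or "wrist"; returns a dict with "pixels" (480x640x3 uint8, red, green, blue), "fovy" (degrees; the focal length in pixels is half the picture's height over the tangent of half this angle, whatever the lens; pixels are square), "cx", "cy" (the principal point, pixels), "extrinsics" (4x4, takes a point from world to camera coordinates); the wrist camera has in their place "mount" (4x4, takes a point from camera to tool coordinates, whose origin is the TCP and whose axes are the flange's). Camera axes: x right, y up, looking along -z (the intrinsics and any distortion apply to the point x, -y, -z); pixel columns grow to the right and rows downward; lengths in m; the calibration is good to about 2 mm. A picture is of the moment at which its call begins: read the wrist's pose just before it. There is no depth.
- env.hand_in(): hands the job in; it is judged then, once.
Trained networks look in a picture, given as the dict that the camera call returned (one of the last four; its "shot" number tells which), for a name from the list of things; names that differ only in an ending like _2 or _b are one class to them, and where a whole thing is asked for, a point or a joint stands for the part that bears it (a point fixed in the world has none). Each returns a list of dicts, best first, with "confidence" (0 to 1); they miss things now and then, are a little off and sometimes report something else, mostly with a low value. They report only what shows in the picture. A call takes as long as a camera call.
- env.spot_in(thing, picture): "centre" ([x, y, z] in m, in world coordinates, good to about 4 mm: the middle of the surface that is visible of it).
- env.regions_of(thing, picture): "mask" (480x640 bool, what is visible of it).
- env.landmark_of(thing, picture): "centre" ([x, y, z] in m, in world coordinates, good to about 4 mm: a listed point, or the origin of a listed thing).
The state is a dict: "clock": time; "joint_pos": joint angles; "qvel": joint speeds; "tau": joint torques, N m; "tcp_pos": TCP position; "orientation": TCP orientation; "wrist_force": force on the tool from outside, world axes, zero at the start; "ft_torque": the same for the moment, N m; "finger_gap": finger opening in m; "grip_force": force on a finger pad.
Only numpy, scipy, OpenCV 4.12 (cv2) and the standard library are available. Lean on these libraries where they do the work, as an engineer would, in place of code of your own. Each camera call takes 0.05 s, during which the arm holds its last target. There are 200 camera calls.

## Working session

There is one attempt and no reset: what is moved stays moved. The work goes in short steps, Python scripts to look and compute and a tool call to move; the robot and the scene stay as the last step left them, time stands still between calls to the robot, and variables do not carry over. Pictures are saved under pics/ and viewed, at most 10 in all, crops included, and the job is handed in when it is done.

Besides the shell and the picture viewer there is one more tool, called after "Emit:" by a JSON object that holds its "fn" and its "kwargs", one argument or row to a line. move_arm: Moves the arm, as the interface text tells. Its arguments: {"type":"object","properties":{"targets":{"type":"array","items":{"type":"array"}},"squeeze":{"type":"number"}},"required":["targets"]}

```bash
mkdir -p pics; python3 - <<'E'
from workcell import env
import cv2,numpy as np
s=env.get_state(); print({k:np.round(v,4).tolist() for k,v in s.items()})
for c in ["scene","top"]:
    p=env.read_camera(c); cv2.imwrite(f"pics/{c}0.png",p["pixels"][:,:,::-1])
    print(c,p["fovy"],p["cx"],p["cy"],[k for k in p if k!='pixels'],np.round(p["extrinsics"],3).tolist())
    for t in ["ribbed_ruler","flat_ruler","tray","mat"]:
        print(t,[(np.round(d["centre"],4).tolist(),round(d["confidence"],2)) for d in env.landmark_of(t,p)][:2],[(np.round(d["centre"],4).tolist(),round(d["confidence"],2)) for d in env.spot_in(t,p)][:2])
E
```

```text
{'clock': 0.0, 'joint_pos': [1.0654, 0.314, 0.045, 1.3036, 0.0, 1.4312], 'qvel': [-0.0004, -0.0018, 0.0008, -0.0006, -0.0011, 0.0008], 'tau': [-0.0022, -48.0637, 29.853, 0.0197, -0.0004, -0.0], 'tcp_pos': [0.2054, 0.5365, 0.2304], 'orientation': [-0.0003, 0.1819, 0.9833, -0.0008], 'wrist_force': [0.0248, -0.0361, 0.3395], 'ft_torque': [-0.0227, -0.0063, -0.0285], 'grip_force': 0.0, 'finger_gap': 0.0854}
scene 57.21178430409616 326.54127519704065 241.1740277064491 ['fovy', 'cx', 'cy', 'extrinsics', 'shot'] [[-0.287, 0.958, 0.003, 0.176], [-0.8, -0.241, 0.549, 0.432], [0.526, 0.155, 0.836, -0.966], [0.0, 0.0, 0.0, 1.0]]
ribbed_ruler [([0.6441, 0.1248, 0.0002], 0.94)] [([0.6535, 0.086, 0.0091], 0.94)]
flat_ruler [([0.5783, 0.1191, 0.0065], 0.97)] [([0.5818, 0.0803, 0.0103], 0.89)]
tray [([0.6081, 0.1142, 0.0051], 0.63)] [([0.6285, 0.2327, 0.1022], 0.7)]
mat [([0.4336, -0.0206, -0.0037], 0.63), ([0.6447, 0.1227, 0.0015], 0.47)] []
top 47.28215622921149 320.48614369096276 240.9216717903228 ['fovy', 'cx', 'cy', 'extrinsics', 'shot'] [[-0.004, -1.0, -0.014, 0.017], [0.994, -0.005, 0.105, -0.543], [-0.105, -0.013, 0.994, -0.656], [0.0, 0.0, 0.0, 1.0]]
ribbed_ruler [([0.6386, 0.1183, 0.0044], 0.92)] [([0.6398, 0.0774, 0.009], 0.89)]
flat_ruler [([0.5744, 0.119, -0.0004], 0.74)] []
tray [([0.6095, 0.116, 0.0024], 0.69)] [([0.5986, 0.2182, 0.1166], 0.63)]
mat [([0.4324, -0.0224, -0.0026], 0.62)] [([0.431, -0.0237, 0.0006], 0.89)]
```

View pics/scene0.png

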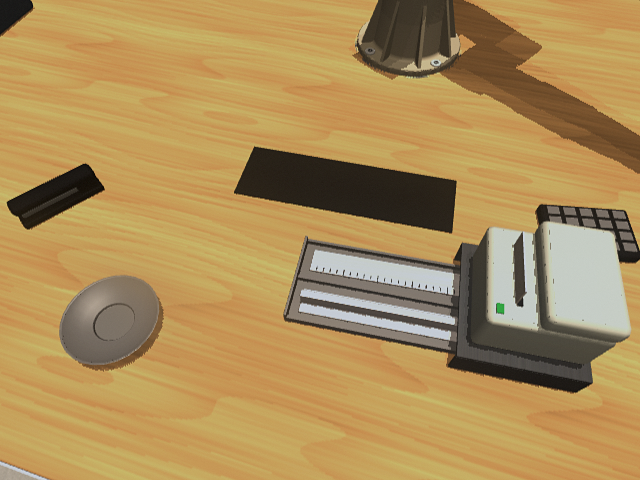

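View pics/top0.png

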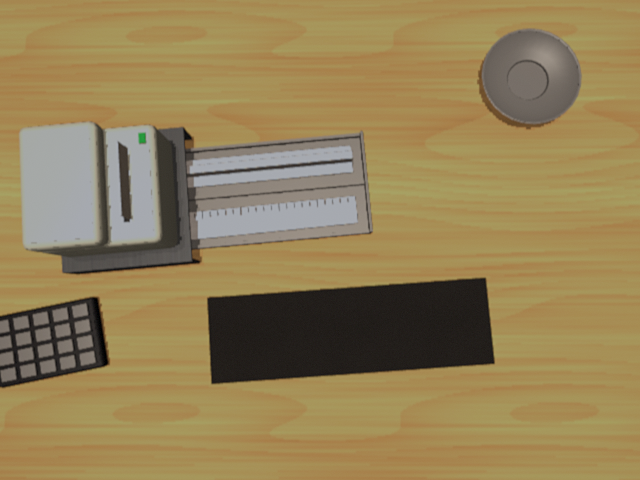

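The ribbed ruler is in the far lane: top picture rows 147–185, cols 188–353. The flat ruler, with ticks, is in the near lane at rows 197–237. The mat is at cols 208–493, rows 279–382. Next I'll measure the axes from the masks.

```bash
cat > h.py <<'E'
from workcell import env
import cv2,numpy as np
from scipy.spatial.transform import Rotation as R
def rot(q): return R.from_quat([q[1],q[2],q[3],q[0]])
def cam(name):
    s=env.get_state(); p=env.read_camera(name)
    if name=="wrist":
        T=np.eye(4);T[:3,:3]=rot(s["orientation"]).as_matrix();T[:3,3]=s["tcp_pos"]
        p["c2w"]=T@np.array(p["mount"])
    else: p["c2w"]=np.linalg.inv(p["extrinsics"])
    p["f"]=240/np.tan(np.radians(p["fovy"])/2); return p
def onz(p,uv,z):
    uv=np.atleast_2d(uv).astype(float)
    d=np.c_[(uv[:,0]-p["cx"])/p["f"],-(uv[:,1]-p["cy"])/p["f"],-np.ones(len(uv))]@p["c2w"][:3,:3].T
    o=p["c2w"][:3,3]; return o+d*((z-o[2])/d[:,2])[:,None]
def rect(p,thing,z):
    m=env.regions_of(thing,p)
    if not m: return None
    m=m[0]["mask"]; v,u=np.nonzero(m); w=onz(p,np.c_[u,v],z)[:,:2]
    (c,sz,a)=cv2.minAreaRect((w*1000).astype(np.float32)); b=cv2.boxPoints((c,sz,a))
    e=max([b[1]-b[0],b[2]-b[1]],key=np.linalg.norm); e=e*np.sign(e[1])
    return np.round(c,1),np.round(sz,1),round(float(np.degrees(np.arctan2(-e[0],e[1]))),2)
E
python3 - <<'E'
from h import *
for c in ["top","scene"]:
    p=cam(c)
    print(c,"mat",rect(p,"mat",.003),"rib@8",rect(p,"ribbed_ruler",.008),"flat",rect(p,"flat_ruler",.008))
w=cam("wrist"); print(np.round(w["mount"],3).tolist(),w["fovy"])
E
```

```text
top mat (array([431.9, -21.4]), array([114. , 361.6]), 3.68) rib@8 (array([644.8,  81. ]), array([ 36.4, 218.3]), 5.05) flat (array([577.2,  75.9]), array([ 38.1, 216.7]), 5.81)
scene mat (array([432.9, -20.4]), array([116.6, 362.1]), 3.68) rib@8 (array([646.6,  80.8]), array([ 38.3, 219.7]), 5.06) flat (array([579.3,  76.8]), array([ 37.5, 216.3]), 5.43)
[[-0.001, 0.951, 0.311, 0.079], [1.0, 0.001, -0.0, -0.0], [-0.0, 0.311, -0.951, -0.142], [0.0, 0.0, 0.0, 1.0]] 59.5632610558692
```

```bash
cat >> h.py <<'E'
def go(xyz_mm,yaw,pitch=0):
    """yaw: ruler yaw deg (tool y along ruler -x, tool x toward free end); pitch: free end up, deg"""
    s=env.get_state(); Rc=rot(s["orientation"])
    y=np.radians(yaw); X=[np.sin(y),-np.cos(y),0]; Y=[-np.cos(y),-np.sin(y),0]
    Rt=R.from_matrix(np.c_[X,Y,[0,0,-1]])
    Rt=R.from_rotvec(np.radians(pitch)*np.array(Y))*Rt if False else R.from_rotvec(-np.radians(pitch)*np.array([np.cos(y),np.sin(y),0]))*Rt
    d=Rc.inv().apply(np.array(xyz_mm)-1000*np.array(s["tcp_pos"]))
    print("t",round(s["clock"],2),"tcp",np.round(1000*np.array(s["tcp_pos"]),1),"shift",np.round(d,1),"turn",np.round(np.degrees((Rc.inv()*Rt).as_rotvec())/10,3),"F",np.round(s["wrist_force"],1),"gap",round(s["finger_gap"],4),"grip",round(s["grip_force"],1),"j",np.round(s["joint_pos"],2))
E
python3 -c "
from h import *
go([645,92,150],5.05)"
```

```text
t 1.35 tcp [205.7 537.  231.3] shift [-569.4 -258.4   81.3] turn [ 0.0000e+00  1.0000e-03 -1.1601e+01] F [0.4 0.5 1.1] gap 0.0854 grip 0.0 j [1.07 0.31 0.05 1.3  0.   1.43]
```

Emit:
{"fn": "move_arm", "kwargs": {
  "targets": [
    [[-285,-129,0],[0,0,-5.3],0.3],
    [[-285,-129,0],[0,0,-5.3],0.3],
    [[-285,-129,0],[0,0,-5.3],0.3],
    [[-285,-129,0],[0,0,-5.3],0.3],
    [[-285,-129,0],[0,0,-5.3],0.3]
  ],
  "squeeze": 60
}}

```text
clock: 1.98
tcp_pos: [0.4064, 0.3347, 0.2315]
orientation: [0.0, -0.242, 0.97, 0.0]
wrist_force: [1.0, 0.2, -0.5]
finger_gap: 0.0299
grip_force: 0.0
```

```bash
python3 -c "
from h import *
go([645,92,150],5.05)"
```

```text
t 1.98 tcp [406.4 334.7 231.5] shift [ -96.6 -326.3   81.5] turn [-2.000e-03  4.000e-03 -6.705e+00] F [ 1.   0.2 -0.5] gap 0.0299 grip 0.0 j [ 0.54  0.22 -0.08  1.27  0.    0.05]
```

Emit:
{"fn": "move_arm", "kwargs": {
  "targets": [
    [[-90,-300,0],[0,0,-5.3],0.3],
    [[-90,-300,0],[0,0,-5.3],0.3],
    [[-90,-300,0],[0,0,-5.3],0.3],
    [[-90,-300,0],[0,0,-5.3],0.3],
    [[-90,-300,30],[0,0,-5.3],0.3]
  ]
}}

```text
clock: 2.6
tcp_pos: [0.6142, 0.1239, 0.2103]
orientation: [0.002, -0.639, 0.769, -0.001]
wrist_force: [0.6, 0.9, 0.4]
finger_gap: 0.0303
grip_force: 0.0
```

```bash
python3 -c "
from h import *
go([645,92,150],5.05)"
```

```text
t 2.6 tcp [614.2 123.9 210.3] shift [ 25.8 -35.9  60.5] turn [-0.027  0.005 -1.563] F [0.6 0.9 0.4] gap 0.0303 grip 0.0 j [ 0.07  0.42  0.15  1.29  0.   -1.32]
```

Emit:
{"fn": "move_arm", "kwargs": {
  "targets": [
    [[20,-25,40],[0,0,-1],0.3],
    [[20,-25,60],[0,0,-1.3],0.3],
    [[20,-25,60],[0,0,-1.3],0.3],
    [[20,-25,60],[0,0,-1.3],0.3]
  ]
}}

```text
clock: 3.1
tcp_pos: [0.6326, 0.1015, 0.1497]
orientation: [-0.001, 0.72, -0.694, 0.0]
wrist_force: [0.0, 0.5, 0.1]
finger_gap: 0.0301
grip_force: 0.0
```

```bash
python3 - <<'E'
from h import *
p=cam("wrist"); cv2.imwrite("pics/w1.png",p["pixels"][:,:,::-1])
go([645,92,150],5.05)
print(rect(p,"ribbed_ruler",.008), [np.round(d["centre"],4) for d in env.landmark_of("ribbed_ruler",p)])
E
```

```text
t 3.15 tcp [632.8 101.7 150.2] shift [ 10.1 -11.8   0.2] turn [-0.013  0.    -0.296] F [-0.4  0.1  0.1] gap 0.0296 grip 0.0 j [ 0.03  0.47  0.08  1.18  0.   -1.57]
(array([645.9,  85.7]), array([ 36.6, 233.7]), 4.84) []
```

View pics/w1.png

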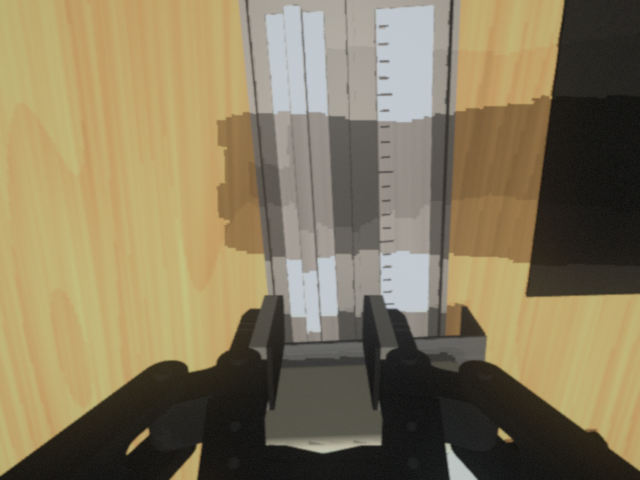

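The wrist view shows the ribbed ruler on the left, with its free end at about (267–325, 12) and the rib top running from (292, 8) to (312, 330). I'll project those points.

```bash
python3 - <<'E'
from h import *
p=cam("wrist")
print(np.round(1000*onz(p,[(292.5,8),(312.5,330)],.030),1).tolist(), np.round(1000*onz(p,[(267,14),(325,11)],.008),1).tolist(), np.round(1000*onz(p,[(558,0),(527,295)],.003),1).tolist())
E
```

```text
[[655.9, -24.8, 30.0], [638.9, 179.7, 30.0]] [[673.1, -24.9, 8.0], [637.8, -27.8, 8.0]] [[495.3, -39.8, 3.0], [477.1, 159.4, 3.0]]
```

```bash
python3 -c "
from h import *
go([646.3,92,11],4.8)"
```

```text
t 3.3 tcp [632.8 101.7 150.2] shift [ 10.2 -12.8 139.2] turn [-0.015  0.    -0.268] F [-0.5 -0.1  0.3] gap 0.0296 grip 0.0 j [ 0.03  0.47  0.08  1.18  0.   -1.57]
```

Emit:
{"fn": "move_arm", "kwargs": {
  "targets": [
    [[10,-13,30],[0,0,-0.27],0.3],
    [[10,-13,80],[0,0,-0.27],0.3],
    [[10,-13,100],[0,0,-0.27],0.3],
    [[10,-13,100],[0,0,-0.27],0.3]
  ]
}}

```text
clock: 3.8
tcp_pos: [0.6442, 0.0919, 0.0472]
orientation: [0.001, 0.736, -0.677, -0.001]
wrist_force: [-0.6, 1.0, 1.0]
finger_gap: 0.0302
grip_force: 0.0
```

```bash
python3 - <<'E'
from h import *
p=cam("wrist"); cv2.imwrite("pics/w2.png",p["pixels"][:,:,::-1])
go([646.3,92,11],4.8)
E
```

```text
t 3.85 tcp [645.4  91.9  48.9] shift [-0.  -0.9 37.9] turn [0.002 0.001 0.001] F [ 0.3 -0.  -1. ] gap 0.0297 grip 0.0 j [ 0.02  0.56 -0.03  0.98  0.   -1.64]
```

View pics/w2.png

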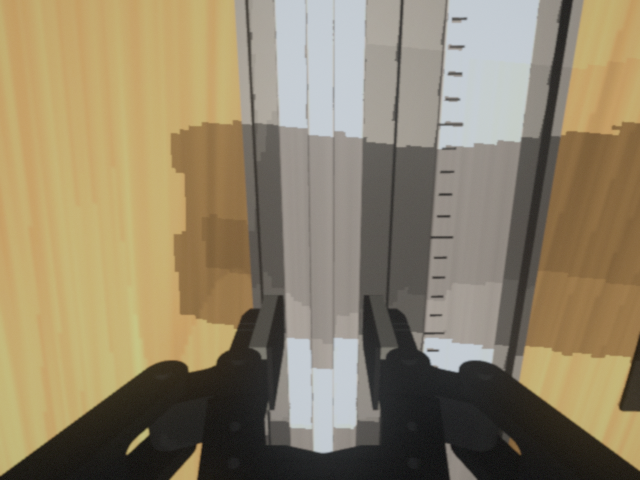

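The rib (cols 309–333) is centred between the fingers (284 and 364) and parallel to them, so I'll descend and close.

Emit:
{"fn": "move_arm", "kwargs": {
  "targets": [
    [[0,-1,20],[0,0,0],0.3],
    [[0,-1,35],[0,0,0],0.3],
    [[0,-1,37],[0,0,0],0.3],
    [[0,-1,37],[0,0,0],0.3]
  ]
}}

```text
clock: 4.35
tcp_pos: [0.6469, 0.0918, 0.0122]
orientation: [-0.0, 0.736, -0.677, 0.0]
wrist_force: [0.0, -0.4, 0.2]
finger_gap: 0.0298
grip_force: 0.0
```

Emit:
{"fn": "move_arm", "kwargs": {
  "targets": [
    [[0,0,0],[0,0,0],0.6],
    [[0,0,0],[0,0,0],1],
    [[0,0,0],[0,0,0],1],
    [[0,0,0],[0,0,0],1],
    [[0,0,0],[0,0,0],1]
  ],
  "squeeze": 60
}}

```text
clock: 4.97
tcp_pos: [0.6473, 0.0917, 0.0125]
orientation: [-0.001, 0.736, -0.677, 0.001]
wrist_force: [0.5, 0.4, 4.7]
finger_gap: 0.0086
grip_force: 61.9
```

```bash
python3 - <<'E'
from h import *
s=env.get_state(); t=1000*np.array(s["tcp_pos"])
a=np.array([-np.sin(np.radians(4.8)),np.cos(np.radians(4.8)),0])
# rear underside corner, pivot; d = distance grasp->rear
g=t; d=(np.array([643,123,0])+150*a-t)@a; print("to rear",d)
piv=t+a*d; piv[2]=4
for deg in (2.5,4.9):
    h=np.radians(deg); v=t-piv; along=v@a; z=v[2]
    new=piv+a*(along*np.cos(h)+z*np.sin(h))+np.array([0,0,z*np.cos(h)-along*np.sin(h)+0.5])
    go(new,4.8,deg)
E
```

```text
to rear 181.54423097558828
t 4.97 tcp [647.3  91.7  12.5] shift [-0.5 -0.  -8.4] turn [-0.01   0.25  -0.002] F [0.5 0.4 4.7] gap 0.0086 grip 61.9 j [ 0.02  0.6  -0.07  0.9   0.   -1.64]
t 4.97 tcp [647.3  91.7  12.5] shift [ -1.4  -0.  -16. ] turn [-0.01   0.49  -0.002] F [0.5 0.4 4.7] gap 0.0086 grip 61.9 j [ 0.02  0.6  -0.07  0.9   0.   -1.64]
```

Emit:
{"fn": "move_arm", "kwargs": {
  "targets": [
    [[-0.2,0,-4],[0,0.12,0],1],
    [[-0.5,0,-8],[0,0.25,0],1],
    [[-1,0,-12],[0,0.37,0],1],
    [[-1.4,0,-16],[0,0.49,0],1],
    [[-1.4,0,-16],[0,0.49,0],1]
  ]
}}

```text
clock: 5.6
tcp_pos: [0.6464, 0.0938, 0.0277]
orientation: [0.029, 0.736, -0.676, 0.032]
wrist_force: [0.5, 0.6, -1.7]
finger_gap: 0.0086
grip_force: 61.1
```

```bash
python3 - <<'E'
from h import *
p=cam("scene"); cv2.imwrite("pics/s2.png",cv2.resize(p["pixels"][200:400,260:560,::-1],None,fx=2.5,fy=2.5))
s=env.get_state(); t=1000*np.array(s["tcp_pos"])
a=np.array([-np.sin(np.radians(4.8)),np.cos(np.radians(4.8)),0])
go(t-100*a,4.8,4.9)
E
```

```text
t 5.65 tcp [646.3  93.6  27.5] shift [99.6  0.1  8.5] turn [0.001 0.001 0.003] F [-0.1 -0.7 -0.8] gap 0.0084 grip 61.1 j [ 0.06  0.59 -0.05  0.93 -0.09 -1.59]
```

View pics/s2.png

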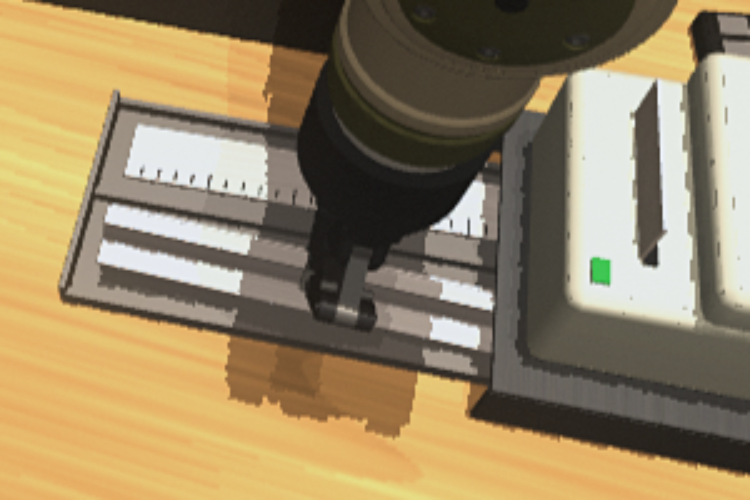

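The scene crop shows the free end (about 100, 240) clear of the tray floor, with its shadow under it, and the flat ruler untouched. Now I'll draw it out.

Emit:
{"fn": "move_arm", "kwargs": {
  "targets": [
    [[14,0,1],[0,0,0],1],
    [[32,0,1.5],[0,0,0],1],
    [[54,0,2.5],[0,0,0],1],
    [[76,0,3.5],[0,0,0],1],
    [[98,0,4.5],[0,0,0],1]
  ]
}}

```text
clock: 6.28
tcp_pos: [0.6547, -0.0069, 0.0315]
orientation: [0.029, 0.735, -0.677, 0.031]
wrist_force: [-0.3, 0.4, -2.1]
finger_gap: 0.0086
grip_force: 61.1
```

Emit:
{"fn": "move_arm", "kwargs": {
  "targets": [
    [[10,0,-2],[0,0,0],1],
    [[18,0,-8],[0,0,0],1],
    [[28,0,-25],[0,0,0],1],
    [[28,0,-40],[0,0,0],1],
    [[28,0,-40],[0,0,0],1]
  ]
}}

```text
clock: 6.9
tcp_pos: [0.6584, -0.0286, 0.0764]
orientation: [0.027, 0.736, -0.676, 0.033]
wrist_force: [0.4, -0.4, -1.9]
finger_gap: 0.0084
grip_force: 61.1
```

```bash
python3 - <<'E'
from h import *
p=cam("scene"); cv2.imwrite("pics/s3.png",p["pixels"][:,:,::-1])
q=cam("top"); print("mat",rect(q,"mat",.003)); cv2.imwrite("pics/t3.png",q["pixels"][:,:,::-1])
go([450,-50,100],3.7,0)
E
```

```text
mat None
t 7.05 tcp [656.4 -28.4  73.6] shift [  6.4 207.5 -25.9] turn [-0.003 -0.489  0.113] F [ 0.2  0.8 -1.4] gap 0.0087 grip 61.1 j [-0.13  0.54 -0.    1.01 -0.08 -1.78]
```

View pics/s3.png

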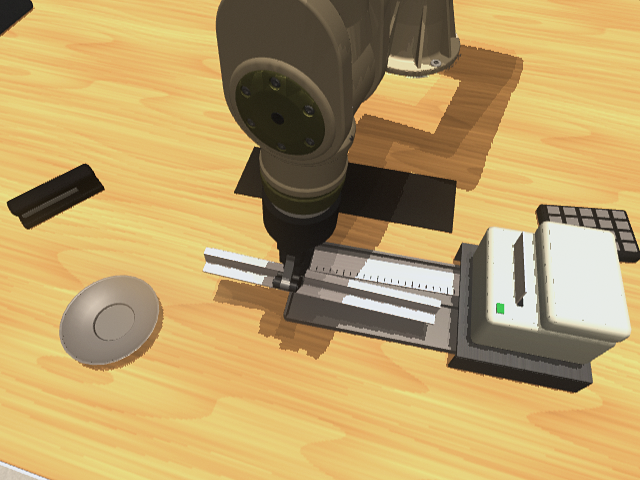

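The ruler is out and clear: held tilted, with its rear end at (435, 320) in front of the stand, and the flat ruler still in its lane. I'll carry it over to the mat.

```bash
python3 -c "
from h import *
go([434.4,-52.4,80],3.7,0)"
```

```text
t 7.05 tcp [656.4 -28.4  73.6] shift [  5.7 223.3  -5.9] turn [-0.003 -0.489  0.113] F [ 0.2  0.8 -1.4] gap 0.0087 grip 61.1 j [-0.13  0.54 -0.    1.01 -0.08 -1.78]
```

Emit:
{"fn": "move_arm", "kwargs": {
  "targets": [
    [[1,25,-6],[0,-0.1,0.02],1],
    [[2,65,-6],[0,-0.2,0.05],1],
    [[4,110,-6],[0,-0.35,0.08],1],
    [[5,155,-6],[0,-0.49,0.11],1],
    [[5.5,200,-6],[0,-0.49,0.11],1]
  ]
}}

```text
clock: 7.68
tcp_pos: [0.4559, -0.0506, 0.0795]
orientation: [-0.0, 0.729, -0.684, -0.0]
wrist_force: [0.4, -0.4, -0.8]
finger_gap: 0.0092
grip_force: 61.0
```

Emit:
{"fn": "move_arm", "kwargs": {
  "targets": [
    [[0,15,0],[0,0,0],1],
    [[0,22,0],[0,0,0],1],
    [[0,22,0],[0,0,0],1],
    [[0,22,0],[0,0,0],1]
  ]
}}

```text
clock: 8.18
tcp_pos: [0.4373, -0.0522, 0.0803]
orientation: [-0.001, 0.73, -0.684, 0.001]
wrist_force: [0.3, -0.0, -0.7]
finger_gap: 0.0086
grip_force: 61.0
```

```bash
python3 - <<'E'
from h import *
go([434.4,-52.4,11.5],3.7,0)
p=cam("wrist"); cv2.imwrite("pics/w4.png",p["pixels"][:,:,::-1])
E
```

```text
t 8.18 tcp [437.3 -52.2  80.3] shift [-0.   3.  68.8] turn [-0.012 -0.002  0.002] F [ 0.3 -0.  -0.7] gap 0.0086 grip 61.0 j [-0.3   0.16 -0.54  0.86  0.   -1.94]
```

View pics/w4.png

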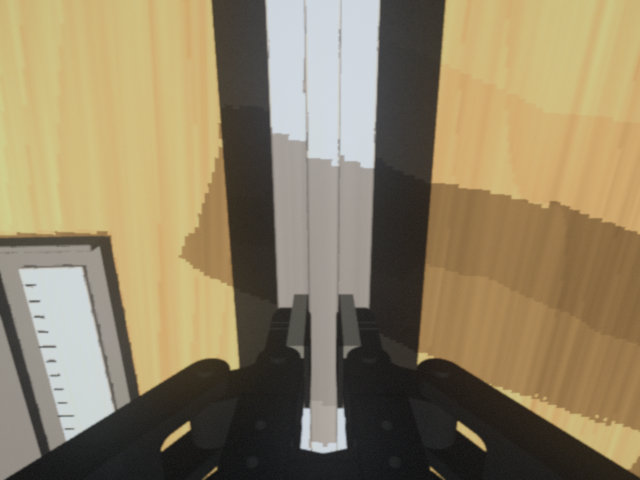

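The ruler (cols 265–380) is roughly over the mat (cols 213–445 at row 0). I'll project the mat edges to get the lateral offset.

```bash
python3 - <<'E'
from h import *
p=cam("wrist")
w=1000*onz(p,[(213,0),(445,0),(238,330),(420,330)],.003)[:,:2]; print(w.round(1).tolist())
m0,m1=(w[0]+w[1])/2,(w[2]+w[3])/2; e=m1-m0
print("mat mid",m0,m1,"yaw",np.degrees(np.arctan2(-e[0],e[1])),"width",np.linalg.norm(w[0]-w[1]))
print("mid x at y=-52:",m0[0]+e[0]*(-52-m0[1])/e[1])
E
```

```text
[[497.2, -171.5], [389.4, -178.4], [485.4, 2.9], [377.4, -4.3]]
mat mid [ 443.33751268 -174.92649517] [431.39200582  -0.71181768] yaw 3.922502589226019 width 108.01236500465667
mid x at y=-52: 434.90872061278003
```

Emit:
{"fn": "move_arm", "kwargs": {
  "targets": [
    [[0,2.5,15],[0,0,0],1],
    [[0,2.5,40],[0,0,0],1],
    [[0,2.5,58],[0,0,0],1],
    [[0,2.5,63],[0,0,0],1],
    [[0,2.5,63],[0,0,0],1]
  ]
}}

```text
clock: 8.9
tcp_pos: [0.4336, -0.0522, 0.0171]
orientation: [-0.0, 0.73, -0.684, 0.0]
wrist_force: [0.6, -1.1, -2.0]
finger_gap: 0.0083
grip_force: 61.0
```

Emit:
{"fn": "move_arm", "kwargs": {
  "targets": [
    [[0,0,1.5],[0,0,0],1],
    [[0,0,3],[0,0,0],1],
    [[0,0,4],[0,0,0],1],
    [[0,0,4],[0,0,0],1]
  ]
}}

```text
clock: 9.4
tcp_pos: [0.4334, -0.0522, 0.0132]
orientation: [-0.0, 0.73, -0.684, 0.0]
wrist_force: [0.6, -0.6, -2.0]
finger_gap: 0.0085
grip_force: 61.0
```

Not yet in contact. I'll creep down 1 mm at a time.

Emit:
{"fn": "move_arm", "kwargs": {
  "targets": [
    [[0,-1,0.5],[0,0,0],1],
    [[0,-1,1],[0,0,0],1],
    [[0,-1,1],[0,0,0],1]
  ]
}}

```text
clock: 9.78
tcp_pos: [0.4344, -0.0521, 0.012]
orientation: [-0.0, 0.73, -0.684, 0.0]
wrist_force: [-0.2, -0.1, -1.5]
finger_gap: 0.0087
grip_force: 61.0
```

Emit:
{"fn": "move_arm", "kwargs": {
  "targets": [
    [[0,0,0.5],[0,0,0],1],
    [[0,0,0.5],[0,0,0],1],
    [[0,0,0.5],[0,0,0],1]
  ]
}}

```text
clock: 10.15
tcp_pos: [0.4344, -0.0521, 0.0116]
orientation: [-0.0, 0.73, -0.684, 0.0]
wrist_force: [-0.4, 0.4, -1.6]
finger_gap: 0.0083
grip_force: 61.0
```

Emit:
{"fn": "move_arm", "kwargs": {
  "targets": [
    [[0,0,0.5],[0,0,0],1],
    [[0,0,0.5],[0,0,0],1],
    [[0,0,0.5],[0,0,0],1]
  ]
}}

```text
clock: 10.52
tcp_pos: [0.4344, -0.0521, 0.0115]
orientation: [-0.0, 0.73, -0.684, 0.0]
wrist_force: [-2.2, 0.3, 5.6]
finger_gap: 0.0088
grip_force: 62.0
```

Emit:
{"fn": "move_arm", "kwargs": {
  "targets": [
    [[0,0,0.5],[0,0,0],1],
    [[0,0,0.5],[0,0,0],1],
    [[0,0,0.5],[0,0,0],1]
  ]
}}

```text
clock: 10.9
tcp_pos: [0.4345, -0.0522, 0.0115]
orientation: [-0.0, 0.73, -0.684, 0.0]
wrist_force: [-2.4, 1.6, 11.3]
finger_gap: 0.0083
grip_force: 62.9
```

In contact now. I'll ease off, open to a narrow gap and retreat.

Emit:
{"fn": "move_arm", "kwargs": {
  "targets": [
    [[0,0,-0.5],[0,0,0],1],
    [[0,0,-0.8],[0,0,0],0.6],
    [[0,0,-0.8],[0,0,0],0.4],
    [[0,0,-0.8],[0,0,0],0.3],
    [[0,0,-0.8],[0,0,0],0.3]
  ]
}}

```text
clock: 11.52
tcp_pos: [0.4344, -0.0521, 0.0113]
orientation: [-0.0, 0.73, -0.684, 0.0]
wrist_force: [-0.1, -0.2, -0.3]
finger_gap: 0.0299
grip_force: 0.0
```

Emit:
{"fn": "move_arm", "kwargs": {
  "targets": [
    [[0,0,-10],[0,0,0],0.3],
    [[0,0,-30],[0,0,0],0.3],
    [[0,0,-80],[0,0,0],0.3],
    [[0,0,-130],[0,0,0],0.3],
    [[0,0,-130],[0,0,0],0.3]
  ]
}}

```text
clock: 12.15
tcp_pos: [0.4373, -0.0531, 0.1459]
orientation: [-0.002, 0.73, -0.684, 0.004]
wrist_force: [0.5, -0.8, -0.4]
finger_gap: 0.0301
grip_force: 0.0
```

```bash
python3 - <<'E'
from h import *
p=cam("scene"); cv2.imwrite("pics/s5.png",p["pixels"][:,:,::-1])
print(env.get_state()["clock"])
w=cam("wrist"); cv2.imwrite("pics/w5.png",w["pixels"][:,:,::-1])
for q in (p,w): print(rect(q,"ribbed_ruler",.007),[np.round(d["centre"],4) for t in("ribbed_ruler","mat") for d in env.landmark_of(t,q)])
E
```

```text
12.2
(array([429.7, -22.7]), array([ 48.4, 310.6]), 3.77) [array([ 0.4334, -0.0197,  0.0017]), array([ 0.429 , -0.0182, -0.0038])]
(array([432.6, -12.8]), array([ 35.8, 322.9]), 3.78) [array([ 0.4351, -0.0191,  0.0048])]
```

View pics/s5.png

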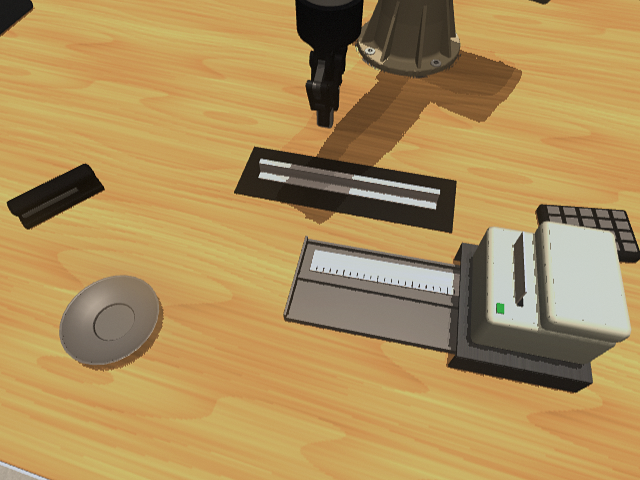

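View pics/w5.png

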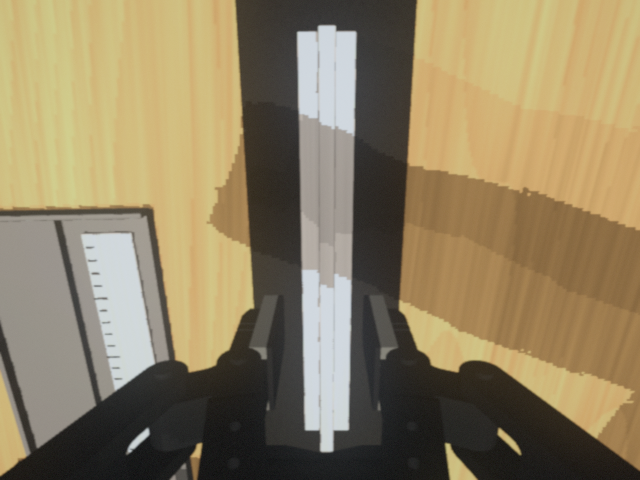

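The ribbed ruler lies rib up along the middle of the mat (wrist picture cols 298–356 between mat edges 237–416 at the top). The flat ruler is still in its lane and the gripper is well clear.

```bash
python3 -c "
from workcell import env
print(env.hand_in())"
```

```text
the job is handed in; nothing more can be done
None
```

The ribbed ruler is out of the tray and lies rib up, lengthwise along the middle of the mat; the flat ruler was left in its lane, and I handed the job in at about 12 s (no verdict came back).

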